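# Rod a bridged filling hopper clear with the bottle brush

### The arm

A 7-joint arm with a two-finger parallel gripper is mounted at the origin on a cart in front of the work surface, level with it; the furniture and walls round the work are solid. World frame = base frame: x ahead of the robot, y to its left, z up, the work surface at z = 0. Lengths are in mm, angles in rad, forces in N, time in s.
With the tool pointing down it reaches from about 425 to 825 mm from the base axis. Payload 3.6 kg.
Tool frame: the origin (TCP) lies at the very end of the fingers, on their centre line; the grasp point (between the pads) lies 19 mm behind it; y points along the fingers, z is the direction in which the jaws open and shut, and the axes are right-handed (so a half turn about y gives the same grasp; the last joint's range is limited). The gripper opens to 93 mm and grips with 3 to 60 N. Pads are 15 mm wide; open, the fingers measure 128 mm over their backs; the gripper's body (75 mm by 188 mm) begins 65 mm behind the grasp point.
Start: joints at [-1.202, 0.615, -0.013, 1.423, 0.008, 1.103, -0.04], TCP at [249.97, 599.981, 218.64] pointing down, gripper open.
Joint ranges: [-3.12, 3.12], [-0.3, 2.06], [-1.34, 1.32], [0.26, 2.42], [-1.36, 4.5], [0.01, 1.98], [-2.84, 2.84]. Speed limits (rad/s): [2.79, 2.79, 3.14, 3.14, 3.14, 3.14, 3.14].

### API

Orientations are given as a unit quaternion [x, y, z, w].
In Python, from plant import env, capture, job, nets gives the robot as it stands. The module is installed in compiled form; this text tells all that it offers.
- The arm moves only by the tool play_rows, never from a script. Its argument "increments" is a list that holds one entry, the list of rows, each a list of 5 numbers: the closure in counts, from 0 (fully open) to 255 (shut), then the shift along the tool's x, y, z in mm, then the turn about the tool's y in degrees. In form: [[[fingers, dx, dy, dz, spin], ...]]. A call has 1 to 8 rows; each row shifts and turns the commanded pose from where the row before left it, along the tool's axes as they then stand; what a row does not reach is not made up. A row lasts 1/12 s, in which the tool goes at most 41.7 mm and 7.16 degrees, less where a joint would pass 70% of its speed; a pose out of reach is approached as far as the arm can. A call with a gripper value outside its range is refused whole. The fingers move at their own pace and stop on an object; "squeeze" is the grip in N (left out, the last holds). Time passes only in rows, so rows that do not move let the fingers close. It gives the time, the measured TCP pose, the force and the opening at its end, in the units of the state.
- env.state(): the state, without advancing time (a new reading comes with each control period).
- capture(name): name is "side" or "top"; returns a dict with "color" (384x512x3 uint8, red, green, blue), "K" (3x3 intrinsics, pixels), "D" ([k1, k2, p1, p2, k3] as OpenCV has them; the pictures are not rectified), "camera_from_world" (4x4, takes a point from world to camera coordinates). Camera axes: x right, y down, z forward; pixel columns grow to the right and rows downward; lengths in mm; the calibration is good to about 2 mm. A picture is of the moment at which its call begins. There is no depth.
- job.job_done(): hands the job in, once; it reports no verdict.
Trained networks look in a picture, given as the dict that the camera call returned (one of the last four; its "shot" number tells which), for a name from the list of things; names that differ only in an ending like _2 or _b are one class to them, and where a whole thing is asked for, a point or a joint stands for the part that bears it (a point fixed in the world has none). Each returns a list of dicts, best first, with "confidence" (0 to 1); they miss things now and then, are a little off and sometimes report something else, mostly with a low value. They report only what shows in the picture. A call takes as long as a camera call. They do not tell look-alikes from the thing itself.
- nets.masks_of(picture, target): "region" (384x512 bool, what is visible of it) and "extent" ([left, top, right, bottom] in pixels, round what is visible of it).
The state is a dict: "time": time; "q": joint angles; "qvel": joint speeds; "effort": joint torques, N m; "tool_pos": TCP position; "ee_rot": TCP orientation; "contact_force": force on the tool from outside, world axes, zero at the start; "wrist_torque": the same for the moment, N m; "opening": finger opening in mm.
Only numpy, scipy, OpenCV 4.12 (cv2) and the standard library are available. Lean on these libraries where they do the work, as an engineer would, in place of code of your own. Each camera call takes 0.05 s, during which the arm holds its last target. There are 200 camera calls.

### The job

The big seeds have bridged in the clear filling hopper. Take the bottle brush from its pot and work it up and down inside the hopper until all four seeds have dropped into the cup below, running the brush tip right through the outlet at least twice, with a lift back to near the rim in between; ease off and try again rather than crush a seed, and keep the fingers off the seeds. Then stand the brush back in its pot, head down, and leave the cup under the outlet and the other things on the desk where they are.

Things in the scene. Friction and masses are not known exactly. Their poses are not given: they have to be found in the camera images.
- hopper: Clear plastic hopper on a fixed stand; origin on the desk under its axis. Inner radius 40 mm from the rim (z 178) to z 100, cone down to 20 mm at z 76, outlet of radius 20 mm ending at z 70; wall 3 mm. Grey base 104 x 178 x 8 mm (y -59 to 119); 13 mm steel post at y +96, 200 mm high; clamp ring of radius 47 mm at z 128 to 140, arm along +y.
- hopper_outlet (a point): Centre of the outlet's lower end, 70 mm above the desk, axes as the hopper's.
- hopper_rim (a point): Centre of the hopper's mouth, 178 mm above the desk.
- cup: Loose aluminium cup on the base plate under the outlet: outer radius 45 mm, 40 mm high, inner radius 41 mm, floor 4 mm thick, 0.25 kg. Origin at the centre of its underside.
- seed_1: Loose seed (horse chestnut), a brown ball of 30 mm diameter with a pale spot, glossy and slippery, about 14 g. Origin at its centre. One of the three that wedge one another in the cone, centres about 97 mm above the desk and 17 mm from the hopper's axis; a push down the middle only wedges them tighter, a push on one of them loosens it.
- seed_2: Loose seed (horse chestnut), a brown ball of 30 mm diameter with a pale spot, glossy and slippery, about 14 g. Origin at its centre. One of the three that wedge one another in the cone, centres about 97 mm above the desk and 17 mm from the hopper's axis; a push down the middle only wedges them tighter, a push on one of them loosens it.
- seed_3: Loose seed (horse chestnut), a brown ball of 30 mm diameter with a pale spot, glossy and slippery, about 14 g. Origin at its centre. One of the three that wedge one another in the cone, centres about 97 mm above the desk and 17 mm from the hopper's axis; a push down the middle only wedges them tighter, a push on one of them loosens it.
- seed_4: Loose seed (horse chestnut), a brown ball of 30 mm diameter with a pale spot, glossy and slippery, about 14 g. Origin at its centre. Lies on top of the other three, on the hopper's axis, centre about 122 mm above the desk.
- brush: Bottle brush, 216 mm long, 75 g, head down in its pot, leaning about 19 degrees. Origin at the tip (of the straight brush), z along the stem to the handle. Wooden handle 16 to 18 mm thick, z 120 to 216; wire stem that bends where it leaves the handle (0.15 N per mm at the tip); bristle head z 0 to 74, 26 mm across, stiff to 19 mm; the first 20 mm are a springy tuft: yields 15 mm, 0.8 N per mm.
- brush_tip (a point): Tip of the end tuft, where it really is (moves as stem and tuft give way).
- brush_grip (a point): Point on the handle's axis, 170 mm from the tip: where to hold it.
- brush_pot: White ceramic pot, fixed, that holds the brush: 75 mm high, outer radius 27 mm at the foot and 22 mm at the rim, inner radius about 19 mm at the rim, floor 8 mm thick. Origin at the centre of its underside.
- sample_jar: Bystander: screw-cap sample jar, 48 mm diameter, 67 mm high. Origin at the centre of its underside.
- petri_dish: Bystander: glass dish, 60 mm diameter, 13 mm high. Origin at the centre of its underside.
- brass_weight: Bystander: brass weight with a knob, 23 mm diameter, 37 mm high. Origin at the centre of its underside.
Not all that is in view belongs to the job. What is shaped like the brush_pot but orange is not meant.

How it is judged (in metres and radians):
On the way, in this order (a step that is already met when the one before it is completed fails the run):
1. the brush tip is inside the hopper, below the rim (z of brush_tip in the frame of hopper_outlet between 0 and 0.098 m and horizontal distance between brush_tip and hopper_outlet below 0.038 m).
2. the brush tip has been down through the outlet (z of brush_tip in the frame of hopper_outlet between -0.05 and -0.003 m and horizontal distance between brush_tip and hopper_outlet below 0.022 m).
3. the brush tip is back up near the rim (70 mm or more above the outlet's end), still over the hopper (z of brush_tip in the frame of hopper_outlet above 0.07 m and horizontal distance between brush_tip and hopper_outlet below 0.038 m).
4. the brush tip has been down through the outlet a second time (all of step 2).
At the end, for the whole second after the job is handed in: All four seeds lie at rest in the cup (centres within 40 mm of its axis, under 45 mm above its underside); the cup stands within 22 mm of the hopper's axis; the brush rests in its pot, tip down (within 24 mm of the pot's axis, below 30 mm), within 0.5 rad of upright (horizontal distance between each of seed_1, seed_2, seed_3, seed_4 and cup below 0.04 m and z of each of seed_1, seed_2, seed_3, seed_4 in the frame of cup below 0.045 m and linear speed of each of seed_1, seed_2, seed_3, seed_4, brush below 0.03 m/s and horizontal distance between cup and hopper_outlet below 0.022 m and angle between cup's own z axis and vertical below 0.1 rad and horizontal distance between brush_tip and brush_pot below 0.024 m and height (world z) of brush_tip below 0.03 m and angle between brush's own z axis and vertical below 0.5 rad); the robot touches nothing.
It fails at once if a seed is crushed by the brush (more than 40 N) (contact force between brush and seed_1 above 40 N or contact force between brush and seed_2 above 40 N or contact force between brush and seed_3 above 40 N or contact force between brush and seed_4 above 40 N).
It fails at once if the fingers touch a seed (contact force between the fingers and seed_1 above 0.5 N or contact force between the fingers and seed_2 above 0.5 N or contact force between the fingers and seed_3 above 0.5 N or contact force between the fingers and seed_4 above 0.5 N).
It fails at once if the sample jar is moved more than 15 mm (distance of sample_jar from where it was at the start of the episode above 0.015 m).
It fails at once if the petri dish is moved more than 15 mm (distance of petri_dish from where it was at the start of the episode above 0.015 m).
It fails at once if the brass weight is moved more than 15 mm (distance of brass_weight from where it was at the start of the episode above 0.015 m).
It also fails if it takes over 72 s, if anything falls off the work surface, if the arm or the gripper's body presses on something with over 40 N, if the wrist force passes 120 N, or if a joint passes its speed limit or range.

## Working session

There is one attempt and no reset: what is moved stays moved. The work goes in short steps, Python scripts to look and compute and a tool call to move; the robot and the scene stay as the last step left them, time stands still between calls to the robot, and variables do not carry over. Pictures are saved under pics/ and viewed, about 8 in all and at most 12, crops included, and the job is handed in when it is done.

Besides the shell and the picture viewer there is one more tool, called after "Call:" in YAML: its name, and indented under it one key for each argument. play_rows: Moves the arm, as the interface text tells. Its arguments: {"type":"object","properties":{"increments":{"type":"array"},"squeeze":{"type":"number"}},"required":["increments"]}

```bash
mkdir -p pics; cat > h.py <<'E'
import numpy as np, cv2
from plant import env, capture, job, nets
def shot(n,name=None):
    p=capture(n)
    if name: cv2.imwrite(f'pics/{name}.png',cv2.cvtColor(p['color'],cv2.COLOR_RGB2BGR))
    return p
def proj(p,X):
    T=np.array(p['camera_from_world']);r,_=cv2.Rodrigues(T[:3,:3])
    return cv2.projectPoints(np.array(X,float).reshape(-1,1,3),r,T[:3,3],np.array(p['K'],float),np.array(p['D'],float))[0].reshape(-1,2)
def ray(p,uv):
    T=np.array(p['camera_from_world']);n=cv2.undistortPoints(np.array(uv,float).reshape(-1,1,2),np.array(p['K'],float),np.array(p['D'],float)).reshape(-1,2)
    R=T[:3,:3];d=np.c_[n,np.ones(len(n))]@R
    return -R.T@T[:3,3],d
def atz(p,uv,z):
    c,d=ray(p,uv);return c+d*((z-c[2])/d[:,2])[:,None]
E
python3 - <<'E'
from h import *
s=env.state();print(s)
P={n:shot(n,n+'0') for n in('side','top')}
for n,p in P.items():
    T=np.array(p['camera_from_world']);print(n,'cam',(-T[:3,:3].T@T[:3,3]).round(0),'fwd',T[2,:3].round(2))
    for t in['hopper','cup','seed_1','brush','brush_pot','sample_jar','petri_dish','brass_weight']:
        for m in nets.masks_of(p,t)[:5]:
            r=m['region'];ys,xs=np.nonzero(r);print(n,t,round(m['confidence'],2),m['extent'],(xs.mean().round(1),ys.mean().round(1)))
a=np.hstack([cv2.imread('pics/side0.png'),cv2.imread('pics/top0.png')]);
E
```

```text
{'time': 0.0, 'q': array([-1.2025349 ,  0.61591315, -0.01263188,  1.4248906 ,  0.00815965,
        1.10337774, -0.040417  ]), 'qvel': array([-0.00219766,  0.00082959,  0.0008671 , -0.00043175,  0.00106789,
        0.00031593,  0.00044353]), 'effort': array([-4.68532426e-05, -4.58941126e+01,  2.08811117e-01, -1.65747249e+01,
       -6.11266005e-02,  2.05886067e-02,  2.48593360e-04]), 'tool_pos': array([249.67955293, 599.28301414, 217.48782809]), 'ee_rot': array([ 0.69426787, -0.13878177,  0.13848575, -0.69249797]), 'contact_force': array([ 0.50165598, -0.43959078, -0.50966505]), 'wrist_torque': array([-0.0522322 ,  0.00624122, -0.00780725]), 'opening': 92.72595270179188}
side cam [ 128. -611. 1308.] fwd [ 0.26  0.42 -0.87]
side hopper 0.84 [219.2, 144.5, 274.9, 212.1] (np.float64(244.3), np.float64(178.2))
side hopper 0.46 [198.0, 134.0, 207.4, 155.8] (np.float64(200.7), np.float64(144.1))
side cup 0.84 [239.7, 186.4, 264.0, 203.2] (np.float64(249.8), np.float64(194.5))
side seed_1 0.46 [244.7, 173.7, 255.6, 174.9] (np.float64(249.5), np.float64(174.0))
side brush 0.39 [299.8, 259.2, 
[... 1400 characters left out ...]
p brush_pot 0.79 [297.4, 171.6, 316.4, 193.4] (np.float64(305.1), np.float64(181.1))
top brush_pot 0.73 [340.5, 175.6, 363.4, 199.1] (np.float64(349.7), np.float64(188.1))
top brush_pot 0.72 [377.1, 198.5, 404.8, 222.6] (np.float64(390.3), np.float64(208.0))
top sample_jar 0.92 [137.9, 200.3, 158.0, 216.9] (np.float64(148.0), np.float64(207.4))
top sample_jar 0.38 [305.2, 207.3, 317.8, 215.7] (np.float64(310.3), np.float64(212.3))
top petri_dish 0.93 [123.2, 172.7, 148.2, 197.7] (np.float64(135.7), np.float64(185.9))
top petri_dish 0.15 [304.2, 205.1, 314.4, 216.4] (np.float64(310.1), np.float64(212.5))
top brass_weight 0.49 [307.1, 207.7, 316.4, 214.9] (np.float64(309.9), np.float64(212.5))
```

View pics/side0.png

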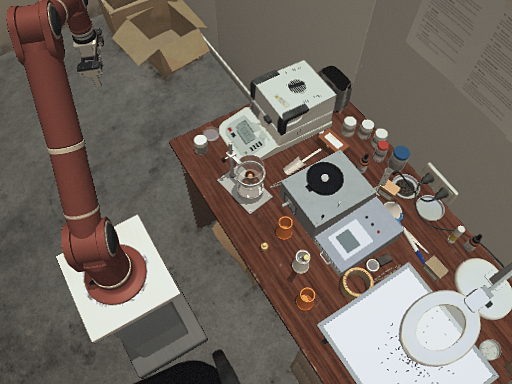

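View pics/top0.png

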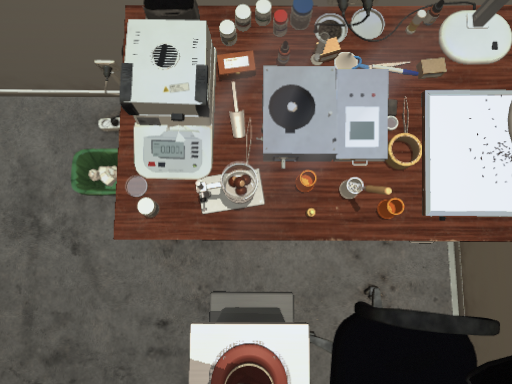

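```bash
python3 - <<'E'
from h import *
a=cv2.imread('pics/top0.png');b=cv2.imread('pics/side0.png')
f=lambda i,x,y,w,h,s:cv2.resize(i[y:y+h,x:x+w],None,fx=s,fy=s,interpolation=cv2.INTER_CUBIC)
t1=f(a,190,158,80,60,5);t2=f(a,330,168,80,60,5)
s1=f(b,210,135,80,60,5);s2=f(b,270,240,80,60,5)
cv2.imwrite('pics/crop1.png',np.vstack([np.hstack([t1,t2]),np.hstack([s1,s2])]))
p=capture('top');q=capture('side')
print(p['K'],p['D'])
C=[(239,182)]
print('hop rim z178',atz(p,[(239.5,180)],178).round(0), 'post',atz(p,[(202,187)],200).round(0))
for n,pp,c in(('top',p,[(349.7,187.5),(391,190)]),('side',q,[(300,258),(306,259)])):
    print(n,atz(pp,c[:1],75).round(0),atz(pp,c[1:],190).round(0))
for t,z in(('sample_jar',67),('petri_dish',13),('brass_weight',20)):
    m=nets.masks_of(p,t)[0]['region'];ys,xs=np.nonzero(m);print(t,atz(p,[(xs.mean(),ys.mean())],z).round(0))
E
```

```text
[[408.90801203   0.         254.69140628]
 [  0.         408.90801203 190.09953532]
 [  0.           0.           1.        ]] [0.02632973 0.         0.         0.         0.        ]
hop rim z178 [[510.  22. 178.]] post [[489. 109. 200.]]
top [[ 509. -265.   75.]] [[ 485. -335.  190.]]
side [[ 504. -278.   75.]] [[ 482. -321.  190.]]
sample_jar [[453. 267.  67.]]
petri_dish [[518. 318.  13.]]Traceback (most recent call last):
  File "<stdin>", line 14, in <module>
IndexError: list index out of range
```

View pics/crop1.png

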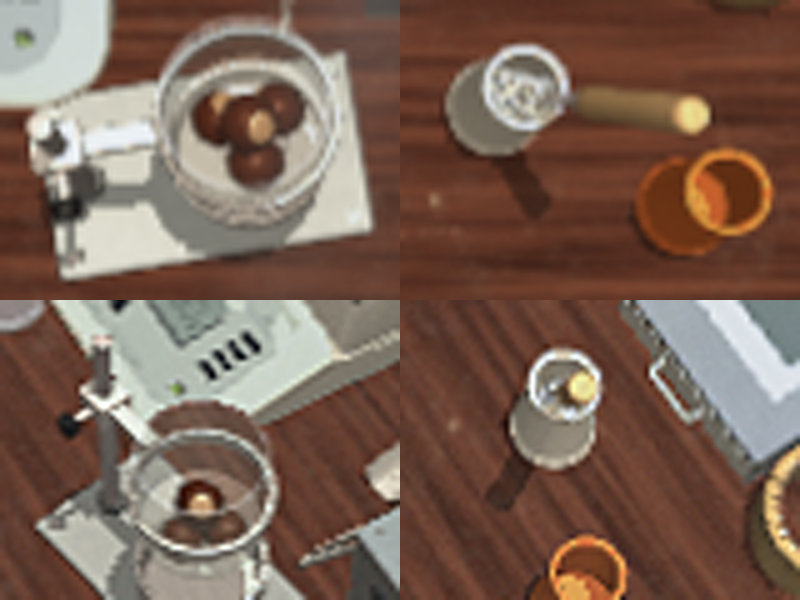

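```bash
cat >> h.py <<'E'
from scipy.optimize import least_squares
def bb(p,c,z,r):
    t=np.linspace(0,2*np.pi,60);q=proj(p,np.c_[c[0]+r*np.cos(t),c[1]+r*np.sin(t),t*0+z]);return np.r_[q.min(0),q.max(0)]
def fit(ps,z,r,x0):
    g=lambda c:np.concatenate([bb(p,c,z,r)-np.array(b) for p,b in ps]);s=least_squares(g,x0);return s.x,s.fun.round(1)
def tri(ps):
    A=0;b=0
    for p,uv in ps:
        c,d=ray(p,[uv]);d=d[0]/np.linalg.norm(d);M=np.eye(3)-np.outer(d,d);A=A+M;b=b+M@c
    return np.linalg.solve(A,b)
E
python3 - <<'E'
from h import *
p=capture('top');q=capture('side')
T=lambda b,ox,oy:[b[0]/5+ox-.4,b[1]/5+oy-.4,b[2]/5+ox-.4,b[3]/5+oy-.4]
ht=(p,T([157,19,342,206],190,158));hs=(q,T([131,130,278,255],210,135))
pt=(p,T([483,44,569,131],330-80,168));ps=(q,T([528,347-300,603,418-300],270-80,240))
pt=(p,T([83,44,169,131],330,168));ps=(q,T([128,47,203,118],270,240))
for n,a in(('hop t',[ht]),('hop s',[hs]),('both',[ht,hs])):print(n,fit(a,178,43,[510,22]))
for n,a in(('pot t',[pt]),('pot s',[ps]),('both',[pt,ps])):print(n,fit(a,75,22,[510,-270]))
bt=(p,(690/5-80+330-.4,114/5+168-.4));bs=(q,(581/5-80+270-.4,87/5+240-.4))
X=tri([bt,bs]);print('butt',X,proj(p,[X]),proj(q,[X]),bt[1],bs[1])
# post top (200)
print('post',atz(p,[(43/5+190-.4,130/5+158-.4)],200),atz(q,[(101/5+210-.4,42/5+135-.4)],200))
sd=[((254,122),122)]
print('seed4',atz(p,[(250/5+190-.4,121/5+158-.4)],122))
for u in((211,117),(281,108),(256,160)):print('seed',atz(p,[(u[0]/5+190-.4,u[1]/5+158-.4)],97))
# base corners
for u in((345,53),(372,230),(62,280),(27,110)):print('corner',atz(p,[(u[0]/5+190-.4,u[1]/5+158-.4)],8))
# handle start
print('handle z120 px',(580/5-80+330,102/5+168))
from scipy.spatial.transform import Rotation as R
s=env.state();print(R.from_quat(s['ee_rot']).as_matrix().round(3))
m=nets.masks_of(p,'brass_weight');print(len(m))
print('brass',atz(p,[(311,212)],25))
E
```

```text
hop t (array([509.58466699,  22.12571485]), array([ 0.6,  1. , -0.6, -1. ]))
hop s (array([501.20892035,   1.35060998]), array([ 0.6,  0.7, -0.6, -0.6]))
both (array([507.23355972,  15.70464196]), array([ 3.2,  2. ,  2.1, -0. , -0. , -3.4, -1.5, -5. ]))
pot t (array([ 515.35874828, -278.61986545]), array([ 0.2,  0.5, -0.2, -0.5]))
pot s (array([ 514.97843751, -277.61284517]), array([ 0.2,  0.3, -0.2, -0.3]))
both (array([ 515.17053202, -278.18571114]), array([ 0.1,  0.6, -0.4, -0.4,  0.4,  0.4, -0.1, -0.2]))
butt [ 480.110983   -320.46966137  207.99332895] [[387.42837046 190.94903913]] [[306.26353764 256.83616749]] (387.6, 190.4) (305.8, 257.0)
post [[496.78109483 117.73106044 200.        ]] [[496.57207235 117.786398   200.        ]]
seed4 [[514.83923282  24.06376639 122.        ]]
seed [[521.14290195  45.32325501  97.        ]]
seed [[526.04555507   9.00729791  97.        ]]
seed [[498.65637731  21.73916898  97.        ]]
corner [[573.65484024 -24.83961429   8.        ]]
corner [[472.88121918 -40.23586254   8.        ]]
corner [[444.14530803 132.28729454   8.        ]]
corner [[540.1136637  154.28229332   8.        ]]
handle z120 px (366.0, 188.4)
[[ 0.923 -0.     0.385]
 [-0.385 -0.     0.923]
 [-0.    -1.    -0.   ]]
1
brass [[ 448.29055873 -168.75375146   25.        ]]
```

```bash
python3 - <<'E'
from h import *
out=[]
for n,(ox,oy),(px,py) in(('top',(190,158),(330,168)),('side',(210,135),(270,240))):
    p=capture(n);im=cv2.cvtColor(p['color'],cv2.COLOR_RGB2BGR)
    t=np.linspace(0,2*np.pi,80)
    def ring(img,o,c,z,r,col):
        q=(proj(p,np.c_[c[0]+r*np.cos(t),c[1]+r*np.sin(t),t*0+z])-o+.5)*5
        cv2.polylines(img,[q.round().astype(int)],True,col,1)
    cr=lambda x,y:cv2.resize(im[y:y+60,x:x+80],None,fx=5,fy=5,interpolation=cv2.INTER_CUBIC)
    A=cr(ox,oy);o=np.array([ox,oy]);c=(513.5,24)
    ring(A,o,c,178,43,(0,255,0));ring(A,o,c,140,47,(255,255,0));ring(A,o,c,122,15,(0,0,255));ring(A,o,(496.7,117.8),200,6.5,(255,0,255));ring(A,o,c,48,45,(255,0,0))
    B=cr(px,py);o=np.array([px,py]);ring(B,o,(515.2,-278.2),75,22,(0,255,0));ring(B,o,(515.2,-278.2),0,27,(255,255,0))
    b=np.array([480.1,-320.5,208]);d=np.array([525-480,-266+320.5,8-208.]);d/=np.linalg.norm(d)
    q=((proj(p,[b,b+96*d,b+216*d])-o+.5)*5).round().astype(int);cv2.polylines(B,[q],False,(0,0,255),1)
    out.append(np.hstack([A,B]))
cv2.imwrite('pics/ov.png',np.vstack(out))
E
```

```text
(no output)
```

View pics/ov.png

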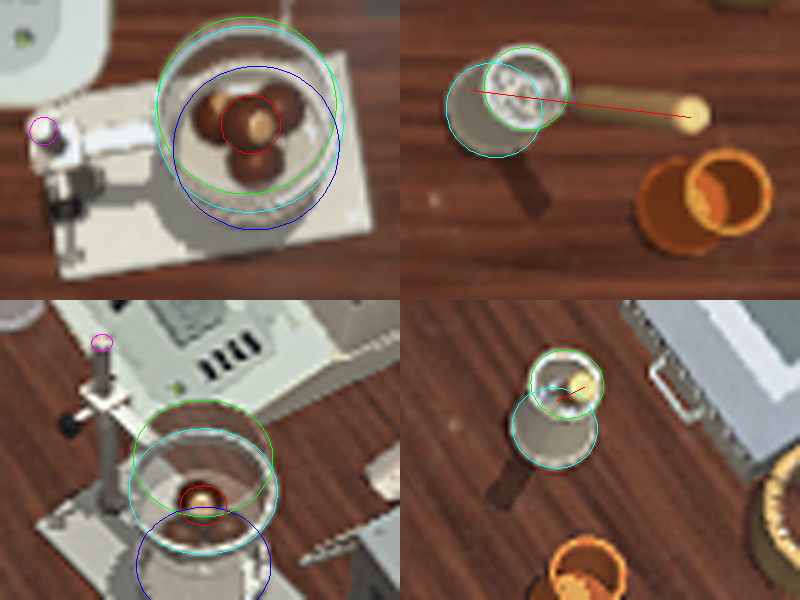

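Call:
play_rows:
  increments:
    - [[0,26.5,-7,-22.8,0],[0,26.5,-7,-22.8,0],[0,26.5,-7,-22.8,0],[0,26.5,-7,-22.8,0],[0,26.5,-7,-22.8,0],[0,26.5,-7,-22.8,0],[0,26.5,-7,-22.8,0],[0,26.5,-7,-22.8,0]]
  squeeze: 20

```text
time: 2.07
tool_pos: [376.1, 348.5, 275.2]
ee_rot: [-0.693, 0.139, -0.139, 0.694]
contact_force: [-0.5, 0.5, -0.5]
opening: 92.7
```

Call:
play_rows:
  increments:
    - [[0,26.5,0,-22.8,0],[0,26.5,0,-22.8,0],[0,26.5,0,-22.8,0],[0,26.5,0,-22.8,0],[0,26.5,0,-22.8,0],[0,26.5,0,-22.8,0],[0,26.5,0,-22.8,0],[0,26.5,0,-22.8,0]]

```text
time: 2.73
tool_pos: [501.6, 98.6, 275.0]
ee_rot: [-0.693, 0.138, -0.139, 0.694]
contact_force: [1.9, 1.2, -0.1]
opening: 93.0
```

Call:
play_rows:
  increments:
    - [[0,12.1,0,-31.9,0],[0,12.1,0,-31.9,0],[0,12.1,0,-31.9,0],[0,12.1,0,-31.9,0],[0,12.1,0,-31.9,0],[0,12.1,0,-31.9,0],[0,12.1,0,-31.9,0],[0,12.1,0,-31.9,0]]

```text
time: 3.4
tool_pos: [492.1, -174.2, 275.0]
ee_rot: [-0.693, 0.138, -0.139, 0.693]
contact_force: [2.7, 0.9, -0.0]
opening: 92.8
```

Call:
play_rows:
  increments:
    - [[0,12.1,0,-31.9,0],[0,12.1,0,-31.9,0],[0,12.1,0,-31.9,0],[0,12.1,0,-31.9,0],[0,0,0,0,5.7],[0,0,0,0,5.7],[0,0,0,0,5.6],[0,0,0,0,0]]

```text
time: 4.07
tool_pos: [487.9, -309.1, 274.6]
ee_rot: [0.665, -0.24, 0.24, -0.665]
contact_force: [-0.5, 0.1, 0.1]
opening: 93.0
```

```bash
cat >> h.py <<'E'
from scipy.spatial.transform import Rotation as R
def st():
    s=env.state();M=R.from_quat(s['ee_rot']).as_matrix();print('t',round(s['time'],2),'tcp',s['tool_pos'].round(1),'F',s['contact_force'].round(1),'op',round(s['opening'],1));print(M.round(3).tolist());return s,M
def tool(M,d): print('tool move',(M.T@np.array(d,float)).round(1))
E
python3 - <<'E'
from h import *
s,M=st();tool(M,np.array([488.4,-310.6,152])-s['tool_pos'])
E
```

```text
t 4.07 tcp [ 487.9 -309.1  274.6] F [-0.5  0.1  0.1] op 93.0
[[0.769, -0.0, 0.639], [-0.639, -0.0, 0.769], [-0.0, -1.0, -0.0]]
tool move [  1.3 122.6  -0.8]
```

Call:
play_rows:
  increments:
    - [[0,1,15.3,-1,0],[0,0,15.3,0,0],[0,0,15.3,0,0],[0,0,15.3,0,0],[0,0,15.3,0,0],[0,0,15.3,0,0],[0,0,15.3,0,0],[0,0,15.3,0,0]]
  squeeze: 10

```text
time: 4.73
tool_pos: [488.3, -310.2, 151.7]
ee_rot: [-0.666, 0.238, -0.239, 0.666]
contact_force: [-0.1, -0.4, 0.5]
opening: 93.1
```

Call:
play_rows:
  increments:
    - [[150,0,0,0,0],[150,0,0,0,0],[150,0,0,0,0],[150,0,0,0,0],[150,0,0,0,0],[150,0,0,0,0]]

```text
time: 5.23
tool_pos: [488.4, -310.7, 153.1]
ee_rot: [0.665, -0.239, 0.24, -0.665]
contact_force: [-0.3, 0.0, 0.4]
opening: 57.6
```

```bash
python3 - <<'E'
from h import *
s,M=st();a=shot('top','t1');b=shot('side','s1')
f=lambda n,x,y:cv2.resize(cv2.imread(f'pics/{n}.png')[y:y+80,x:x+80],None,fx=5,fy=5,interpolation=cv2.INTER_CUBIC)
cv2.imwrite('pics/g1.png',np.hstack([f('t1',325,155),f('s1',265,205)]))
E
```

```text
t 5.23 tcp [ 488.4 -310.7  153.1] F [-0.3  0.   0.4] op 57.6
[[0.771, 0.001, 0.637], [-0.637, -0.001, 0.771], [0.002, -1.0, 0.0]]
```

View pics/g1.png

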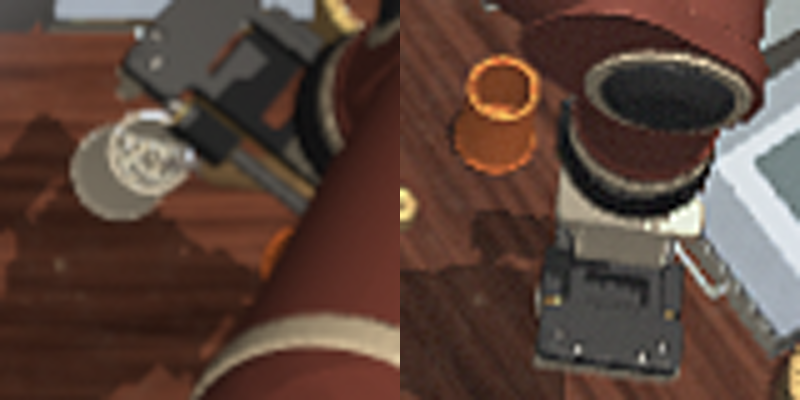

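Call:
play_rows:
  increments:
    - [[150,0,0,0,0],[150,0,0,0,0],[150,0,0,6,0],[150,0,-0.5,6,0],[150,0,-0.5,7,0],[150,0,-0.5,7,0],[150,0,-0.5,7,0],[150,0,0,7,0]]

```text
time: 6.0
tool_pos: [514.4, -278.6, 154.4]
ee_rot: [-0.665, 0.239, -0.239, 0.665]
contact_force: [0.5, 0.0, 0.5]
opening: 38.2
```

Call:
play_rows:
  increments:
    - [[230,0,0,0,0],[230,0,0,0,0],[230,0,0,0,0],[230,0,0,0,0],[230,0,0,0,0],[230,0,0,0,0]]

```text
time: 6.5
tool_pos: [513.2, -280.1, 154.3]
ee_rot: [0.665, -0.24, 0.24, -0.665]
contact_force: [-0.4, -0.6, -0.6]
opening: 17.4
```

Call:
play_rows:
  increments:
    - [[255,0,0,0,0],[255,0,0,0,0],[255,0,-10,0,0],[255,0,-20,0,0],[255,0,-30,0,0],[255,0,-30,0,0],[255,0,-30,0,0],[255,0,-30,0,0]]
  squeeze: 40

```text
time: 7.17
tool_pos: [513.1, -279.6, 306.4]
ee_rot: [0.665, -0.24, 0.24, -0.665]
contact_force: [1.2, -0.7, -0.8]
opening: 16.8
```

Call:
play_rows:
  increments:
    - [[255,0,-30,0,0],[255,0,-30,0,0],[255,0,-15,0,0],[255,0,0,0,0],[255,0,0,0,0],[255,0,0,0,0]]

```text
time: 7.67
tool_pos: [512.8, -279.1, 377.7]
ee_rot: [-0.665, 0.241, -0.239, 0.665]
contact_force: [0.5, 0.4, -1.1]
opening: 16.9
```

```bash
python3 - <<'E'
from h import *
s,M=st();P={'t':shot('top','t2'),'s':shot('side','s2')}
x,y,z=s['tool_pos']
for k,p in P.items():
    m=nets.masks_of(p,'brush');print(k,[(round(i['confidence'],2),i['extent']) for i in m])
    print('pred grip,tip,stem',proj(p,[(x,y,z+19),(x,y,z-151),(x,y,z-77)]).round(1).tolist())
def f(n,p):
    u,v=proj(p,[(x,y,z-60)])[0].astype(int);u0=max(0,u-40);v0=max(0,v-40);print(n,u0,v0);return cv2.resize(cv2.imread(f'pics/{n}.png')[v0:v0+80,u0:u0+80],(400,400),interpolation=cv2.INTER_CUBIC)
cv2.imwrite('pics/g2.png',np.hstack([f('t2',P['t']),f('s2',P['s'])]))
E
```

```text
t 7.67 tcp [ 512.8 -279.1  377.7] F [ 0.5  0.4 -1.1] op 16.9
[[0.77, -0.003, 0.638], [-0.638, 0.002, 0.77], [-0.003, -1.0, -0.001]]
t [(0.61, [369.1, 160.0, 399.6, 177.8])]
pred grip,tip,stem [[396.8, 158.6], [371.1, 175.4], [381.1, 168.9]]
s [(0.46, [305.8, 229.9, 312.0, 237.4])]
pred grip,tip,stem [[316.4, 206.7], [308.2, 236.2], [311.5, 224.3]]
t2 343 127
s2 272 181
```

View pics/g2.png

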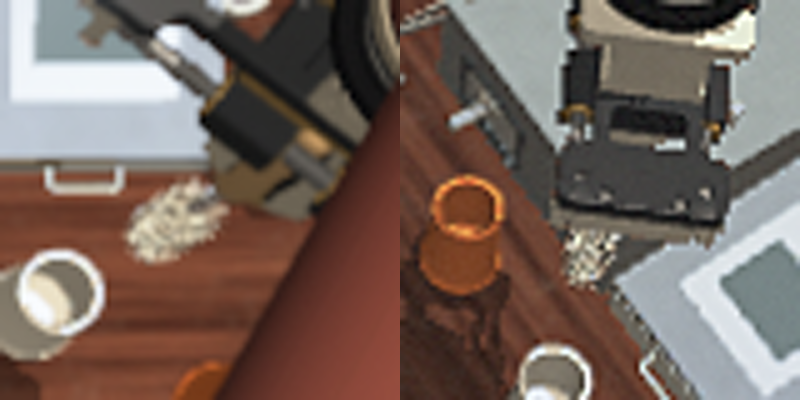

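Call:
play_rows:
  increments:
    - [[255,-26,0,27.4,0],[255,-26,0,27.4,0],[255,-26,0,27.4,0],[255,-26,0,27.4,0],[255,-26,0,27.4,0],[255,-26,0,27.4,0],[255,-26,0,27.4,0],[255,-25.7,0,27,0]]

```text
time: 8.53
tool_pos: [492.3, 23.2, 378.8]
ee_rot: [0.665, -0.24, 0.239, -0.665]
contact_force: [-0.1, 0.4, -0.1]
opening: 16.5
```

Call:
play_rows:
  increments:
    - [[255,0,0,0,0],[255,0,0,0,0],[255,0,0,0,0],[255,0,0,0,0]]

```text
time: 8.87
tool_pos: [493.0, 19.6, 379.0]
ee_rot: [0.665, -0.241, 0.241, -0.664]
contact_force: [-0.1, 0.1, -0.1]
opening: 16.7
```

```bash
python3 - <<'E'
from h import *
s,M=st();P={'t':shot('top','t3'),'s':shot('side','s3')}
x,y,z=s['tool_pos'];o=[]
for k,p in P.items():
    print(k,'pred tip z-151,-155',proj(p,[(x,y,z-151),(x,y,z-155)]).round(1).tolist())
    for m in nets.masks_of(p,'brush')[:1]:
        ys,xs=np.nonzero(m['region']);print(m['confidence'],m['extent'],xs.mean(),ys.mean())
    n=k+'3';u,v=proj(p,[(x,y,z-151)])[0].astype(int);u0=u-40;v0=v-40;print(u0,v0);o.append(cv2.resize(cv2.imread(f'pics/{n}.png')[v0:v0+80,u0:u0+80],(400,400),interpolation=cv2.INTER_CUBIC))
cv2.imwrite('pics/g3.png',np.hstack(o))
tool(M,np.array([491.5,21.5,s['tool_pos'][2]])-s['tool_pos'])
E
```

```text
t 8.87 tcp [493.   19.6 379. ] F [-0.1  0.1 -0.1] op 16.7
[[0.768, -0.001, 0.64], [-0.64, -0.001, 0.768], [0.0, -1.0, -0.001]]
t pred tip z-151,-155 [[239.7, 183.4], [239.8, 183.7]]
199 143
s pred tip z-151,-155 [[244.9, 160.7], [244.9, 161.5]]
0.54 [241.4, 137.8, 248.4, 160.7] 244.4160583941606 150.992700729927
204 120
tool move [-2.4 -0.   0.5]
```

View pics/g3.png

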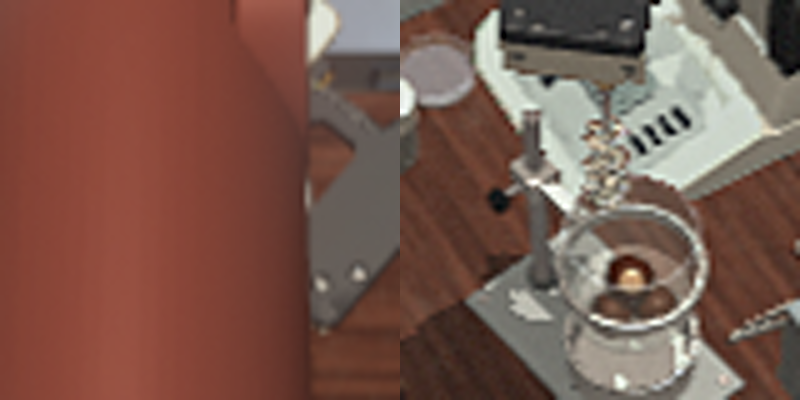

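Call:
play_rows:
  increments:
    - [[255,-2.4,10,0.5,0],[255,0,13,0,0],[255,0,13,0,0],[255,0,13,0,0],[255,0,13,0,0],[255,0,13,0,0],[255,0,13,0,0],[255,0,12,0,0]]

```text
time: 9.73
tool_pos: [491.5, 22.6, 278.6]
ee_rot: [0.665, -0.24, 0.24, -0.665]
contact_force: [0.1, -0.4, -2.0]
opening: 16.7
```

Call:
play_rows:
  increments:
    - [[255,0,4,0,0],[255,0,4,0,0],[255,0,4,0,0],[255,0,4,0,0]]

```text
time: 10.07
tool_pos: [491.9, 23.1, 263.5]
ee_rot: [-0.665, 0.239, -0.24, 0.665]
contact_force: [-0.0, -0.8, -1.2]
opening: 16.9
```

Call:
play_rows:
  increments:
    - [[255,0,3,0,0],[255,0,3,0,0],[255,0,3,0,0],[255,0,0,0,0]]

```text
time: 10.4
tool_pos: [491.8, 23.4, 254.1]
ee_rot: [-0.665, 0.239, -0.24, 0.665]
contact_force: [1.0, 0.1, 0.3]
opening: 16.8
```

Call:
play_rows:
  increments:
    - [[255,0,3,0,0],[255,0,3,0,0],[255,0,0,0,0]]

```text
time: 10.65
tool_pos: [490.9, 23.3, 247.5]
ee_rot: [0.666, -0.24, 0.239, -0.665]
contact_force: [-0.2, -0.2, -0.9]
opening: 17.3
```

Call:
play_rows:
  increments:
    - [[255,0,3,0,0],[255,0,3,0,0],[255,0,0,0,0]]

```text
time: 10.9
tool_pos: [490.9, 23.3, 241.4]
ee_rot: [0.666, -0.24, 0.239, -0.665]
contact_force: [0.2, 1.1, -1.5]
opening: 16.5
```

```bash
python3 - <<'E'
from h import *
s,M=st();o=[]
p=shot('side','s4')
for n,t in(('seed',"seed_1"),('brush','brush')):
    for m in nets.masks_of(p,t)[:5]:print(n,round(m['confidence'],2),m['extent'])
cv2.imwrite('pics/g4.png',cv2.resize(cv2.imread('pics/s4.png')[130:220,200:300],None,fx=6,fy=6,interpolation=cv2.INTER_CUBIC))
E
```

```text
t 10.9 tcp [490.9  23.3 241.4] F [ 0.2  1.1 -1.5] op 16.5
[[0.77, -0.002, 0.638], [-0.638, -0.0, 0.77], [-0.001, -1.0, -0.001]]
brush 0.45 [241.1, 168.2, 250.5, 175.5]
```

View pics/g4.png

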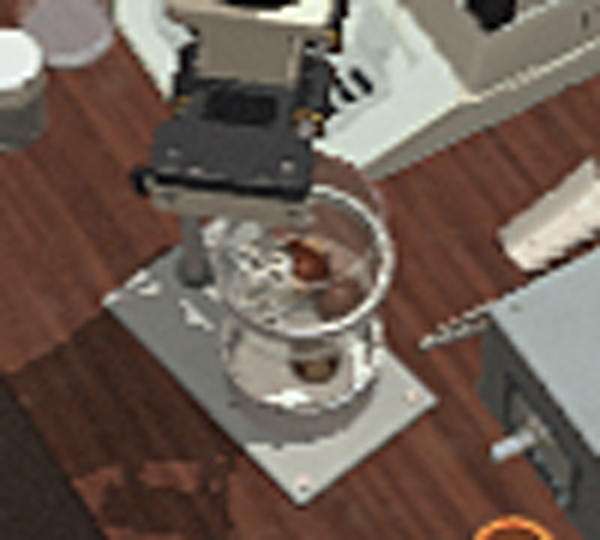

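Call:
play_rows:
  increments:
    - [[255,0,-15,0,0],[255,0,-20,0,0],[255,0,-20,0,0],[255,0,-10,0,0],[255,0,0,0,0],[255,0,0,0,0]]

```text
time: 11.55
tool_pos: [491.7, 23.3, 307.5]
ee_rot: [-0.665, 0.239, -0.24, 0.665]
contact_force: [-0.5, 0.2, -0.9]
opening: 16.7
```

```bash
cat >> h.py <<'E'
def asc():
    p=capture('side');h=p['color'].astype(int)
    print('axis z20,45,70,97,122',proj(p,[(513.5,24,z) for z in(20,45,70,97,122)]).round(0).astype(int).tolist())
    print('top of cup wall ring z48 bbox',bb(p,(513.5,24),48,41).round(0))
    for v in range(160,206):
        print(v,''.join('#' if (r-b>25 and r<125) else ('+' if r-b>25 else '.') for r,g,b in h[v,228:276]))
E
python3 - <<'E'
from h import *
s,M=st();asc()
E
```

```text
t 11.55 tcp [491.7  23.3 307.5] F [-0.5  0.2 -0.9] op 16.7
[[0.77, 0.001, 0.638], [-0.638, 0.0, 0.77], [0.001, -1.0, 0.001]]
axis z20,45,70,97,122 [[250, 191], [250, 188], [250, 184], [250, 180], [250, 176]]
top of cup wall ring z48 bbox [238. 177. 262. 198.]
160 ##............+......#++#########+##############
161 ##....#.....++..............######+#############
162 ##....##........++............####.+############
163 ##...####....+..................###+############
164 ##....####...+.......######......###############
165 ##....##.....++.......########.....#############
166 ##....##.........++..##########....+############
167 ##....+.......+.......##########....############
168 ##................+..############...+###########
169 ##.............++....+++++########...###########
170 ##..................++++++++######..++##########
171 ...............+++..++++#########...++##########
172 .....................++##########....+##########
173 ......................+########++.##..##########
174 ................#####..####+###..##+..##########
175 .................#####.########.+##...###
[... 897 characters left out ...]
....#######
193 #.........................................######
194 ##.........................................#####
195 ###.....................................++..####
196 ####....................................++...###
197 #####........................................###
198 ######......................................####
199 #######...................................######
200 #######..................................#######
201 ########................................########
202 .#########............................##########
203 ########.##..........................###########
204 #########.##........................############
205 #############.....................##############
```

```bash
python3 - <<'E'
from h import *
p=capture('side');a=p['color'].astype(int);b=cv2.imread('pics/side0.png')[:,:,::-1].astype(int)
o=np.vstack([cv2.resize(x[155:205,225:275].astype(np.uint8)[:,:,::-1],None,fx=8,fy=8,interpolation=cv2.INTER_CUBIC) for x in ()]) if 0 else np.hstack([cv2.resize(x[155:205,225:275].astype(np.uint8)[:,:,::-1],None,fx=8,fy=8,interpolation=cv2.INTER_CUBIC) for x in (b,a)])
cv2.imwrite('pics/g5.png',o)
E
```

```text
(no output)
```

View pics/g5.png

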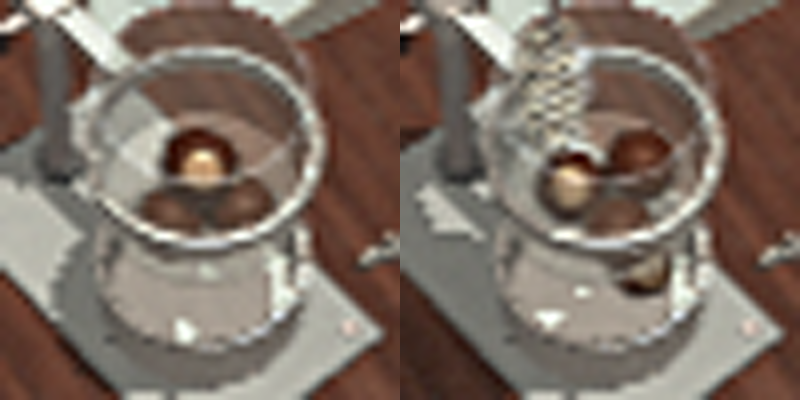

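```bash
python3 - <<'E'
from h import *
p=capture('side')
for n,u in(('spot',(246.3,177.5)),('right',(255,174)),('low',(251.8,181.5))):
    for z in(90,97,105):
        X=atz(p,[u],z)[0];d=X[:2]-[513.5,24];print(n,z,d.round(0),np.hypot(*d).round(0))
E
```

```text
spot 90 [-4. 17.] 18.0
spot 97 [-6. 13.] 15.0
spot 105 [-9.  9.] 13.0
right 90 [27. 14.] 31.0
right 97 [25. 10.] 27.0
right 105 [22.  6.] 23.0
low 90 [ 3. -5.] 6.0
low 97 [ 1. -9.] 9.0
low 105 [ -2. -13.] 13.0
```

Call:
play_rows:
  increments:
    - [[255,-1.4,0,12,0],[255,-1.3,0,11.7,0],[255,0,10,0,0],[255,0,10,0,0],[255,0,10,0,0],[255,0,10,0,0],[255,0,4,0,0],[255,0,4,0,0]]

```text
time: 12.37
tool_pos: [504.8, 44.4, 258.4]
ee_rot: [0.665, -0.24, 0.239, -0.665]
contact_force: [-0.4, 0.1, -0.5]
opening: 16.5
```

Call:
play_rows:
  increments:
    - [[255,0,4,0,0],[255,0,4,0,0],[255,0,0,0,0]]

```text
time: 12.62
tool_pos: [504.7, 43.4, 251.0]
ee_rot: [0.665, -0.24, 0.24, -0.665]
contact_force: [0.8, -0.3, -1.1]
opening: 16.6
```

Call:
play_rows:
  increments:
    - [[255,0,4,0,0],[255,0,4,0,0],[255,0,0,0,0]]

```text
time: 12.87
tool_pos: [503.9, 43.3, 242.4]
ee_rot: [0.666, -0.24, 0.239, -0.665]
contact_force: [0.1, 0.7, -0.9]
opening: 16.7
```

```bash
python3 - <<'E'
from h import *
s,M=st();asc()
E
```

```text
t 12.87 tcp [503.9  43.3 242.4] F [ 0.1  0.7 -0.9] op 16.7
[[0.77, -0.002, 0.638], [-0.638, -0.0, 0.77], [-0.001, -1.0, -0.001]]
axis z20,45,70,97,122 [[250, 191], [250, 188], [250, 184], [250, 180], [250, 176]]
top of cup wall ring z48 bbox [238. 177. 262. 198.]
160 ##..........###...###++.########################
161 ##....#......##.............######+#############
162 ##....##......+...............####.+############
163 ##....###............#..........###+############
164 ##....####....++.....######......###############
165 #.....##.......+..+..#########....##############
166 ##....##.............##########....+############
167 ##...............+....##########....############
168 ##...................############...+###########
169 ##...........++..++..+++++########...###########
170 #............+....+..+++++++######..++##########
171 .................++..+##++++++###...++##########
172 ..............++.....#####+++++##.....##########
173 ..................+..######+++++..#...##########
174 ...............+....#######++++..##+..##########
175 ....................###+####+++++##+.
[... 901 characters left out ...]
....#######
193 #....................###..................######
194 ##.........................................#####
195 ###.....................................+...####
196 ####....................................+....###
197 #####........................................###
198 ######......................................####
199 #######...................................######
200 #######..................................#######
201 #########...............................########
202 ##########............................##########
203 ###########..........................###########
204 #########.##........................############
205 #..##########.....................##############
```

Call:
play_rows:
  increments:
    - [[255,0,-15,0,0],[255,0,-20,0,0],[255,0,-20,0,0],[255,0,-5,0,0],[255,0,0,0,0],[255,0,0,0,0]]

```text
time: 13.42
tool_pos: [504.1, 43.3, 302.6]
ee_rot: [0.665, -0.24, 0.239, -0.665]
contact_force: [-0.2, 0.2, -0.9]
opening: 16.6
```

```bash
python3 - <<'E'
from h import *
s,M=st();asc()
p=capture('side');cv2.imwrite('pics/g6.png',cv2.resize(p['color'][155:205,225:275,::-1],None,fx=8,fy=8,interpolation=cv2.INTER_CUBIC))
E
```

```text
t 13.42 tcp [504.1  43.3 302.6] F [-0.2  0.2 -0.9] op 16.6
[[0.77, -0.001, 0.638], [-0.638, -0.0, 0.77], [-0.001, -1.0, -0.001]]
axis z20,45,70,97,122 [[250, 191], [250, 188], [250, 184], [250, 180], [250, 176]]
top of cup wall ring z48 bbox [238. 177. 262. 198.]
160 ##..........#++......+++#########+##############
161 ##....#......+..+.#.........######+#############
162 ##....##......................####.+############
163 ##....###.....++................###+############
164 ##....####...........+#####......###############
165 #.....##......++++...#########.....#############
166 ##....#........+....###########....+############
167 ##...............+...###########....############
168 ##...............+###############...+###########
169 ##................#+++++++########...###########
170 ##.................+++++++++######..++##########
171 ....................++++++++++#####.++##########
172 .....................++###+++++##....+##########
173 ......................######++++..##..##########
174 ......................#######++..##++.##########
175 .....................####+###++++##..
[... 901 characters left out ...]
....#######
193 #.............#######.....................######
194 ##............#######......................#####
195 ###.............#####...................++..####
196 ####.............#.##...+...............++...###
197 #####........................................###
198 ######......................................####
199 #######...................................######
200 #######..................................#######
201 #######.................................########
202 #########.............................##########
203 ###########..........................###########
204 ############........................############
205 ##.##########.....................##############
```

View pics/g6.png

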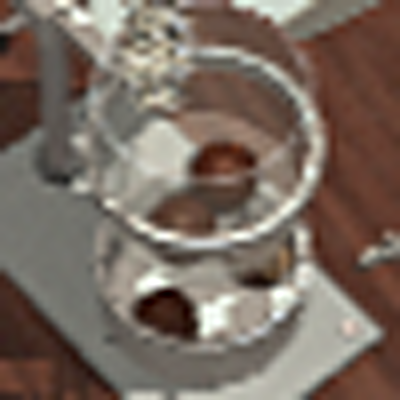

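Call:
play_rows:
  increments:
    - [[255,5.5,0,-12,0],[255,5.5,0,-11.7,0],[255,0,10,0,0],[255,0,10,0,0],[255,0,10,0,0],[255,0,8,0,0],[255,0,4,0,0],[255,0,4,0,0]]

```text
time: 14.18
tool_pos: [497.6, 18.0, 256.3]
ee_rot: [0.666, -0.24, 0.239, -0.665]
contact_force: [0.7, -0.2, -0.6]
opening: 16.4
```

Call:
play_rows:
  increments:
    - [[255,0,4,0,0],[255,0,4,0,0],[255,0,0,0,0]]

```text
time: 14.43
tool_pos: [498.1, 18.1, 248.9]
ee_rot: [-0.665, 0.24, -0.24, 0.665]
contact_force: [-0.8, 0.7, -0.8]
opening: 16.8
```

Call:
play_rows:
  increments:
    - [[255,0,4,0,0],[255,0,4,0,0],[255,0,0,0,0]]

```text
time: 14.68
tool_pos: [497.2, 18.0, 240.4]
ee_rot: [0.666, -0.24, 0.239, -0.665]
contact_force: [-0.2, 0.1, -0.5]
opening: 16.7
```

```bash
python3 - <<'E'
from h import *
s,M=st();asc()
E
```

```text
t 14.68 tcp [497.2  18.  240.4] F [-0.2  0.1 -0.5] op 16.7
[[0.77, -0.002, 0.638], [-0.638, -0.0, 0.77], [-0.001, -1.0, -0.001]]
axis z20,45,70,97,122 [[250, 191], [250, 188], [250, 184], [250, 180], [250, 176]]
top of cup wall ring z48 bbox [238. 177. 262. 198.]
160 ...........................#####################
161 ...........................#######+#############
162 ....+.........................####.+############
163 #...........+...................###+############
164 #....................+....#......###############
165 ##.........................###....##############
166 ##....#....................####....+############
167 ##....+.........##.....#..++####....############
168 ##...............#..#####.#######...+###########
169 ##...................+++++########...###########
170 ##..................++++++++######..++##########
171 #...................++++++++++###...++##########
172 ....................++.++++++++##.....##########
173 .......................++++++++++.#...##########
174 ................+++.+..++++++++..##++.##########
175 .................++#...++++++++++##+.
[... 901 characters left out ...]
....#######
193 #.............#######.....................######
194 ##............#######......................#####
195 ###.............#####...................+...####
196 ####.............#.##...................+....###
197 #####........................................###
198 ######......................................####
199 #######...................................######
200 ######...................................#######
201 .#######................................########
202 ##########............................##########
203 #.######.##..........................###########
204 #########.#.........................############
205 ##########.##.....................##############
```

Call:
play_rows:
  increments:
    - [[255,0,-10,0,0],[255,4.4,-5,7.5,0],[255,4.3,0,7.5,0],[255,0,5,0,0],[255,0,10,0,0],[255,0,5,0,0],[255,0,4,0,0],[255,0,4,0,0]]

```text
time: 15.4
tool_pos: [513.7, 23.9, 227.4]
ee_rot: [0.665, -0.24, 0.239, -0.665]
contact_force: [0.2, -0.8, -0.5]
opening: 16.9
```

Call:
play_rows:
  increments:
    - [[255,0,4,0,0],[255,0,4,0,0],[255,0,4,0,0],[255,0,0,0,0]]

```text
time: 15.73
tool_pos: [513.7, 24.0, 215.5]
ee_rot: [0.665, -0.24, 0.239, -0.665]
contact_force: [-0.6, -0.8, -0.4]
opening: 16.9
```

Call:
play_rows:
  increments:
    - [[255,0,4,0,0],[255,0,4,0,0],[255,0,2,0,0],[255,0,0,0,0]]

```text
time: 16.07
tool_pos: [513.8, 24.0, 205.7]
ee_rot: [0.665, -0.24, 0.239, -0.665]
contact_force: [-0.6, 0.2, -0.8]
opening: 16.4
```

```bash
python3 - <<'E'
from h import *
s,M=st();p=capture('side')
x,y,z=s['tool_pos'];print('pred tip',proj(p,[(x,y,z-151)]).round(1))
for m in nets.masks_of(p,'brush')[:2]:print(round(m['confidence'],2),m['extent'])
E
```

```text
t 16.07 tcp [513.8  24.  205.7] F [-0.6  0.2 -0.8] op 16.4
[[0.77, -0.001, 0.638], [-0.638, -0.0, 0.77], [-0.001, -1.0, -0.001]]
pred tip [[250.2 186.2]]
```

Call:
play_rows:
  increments:
    - [[255,0,4,0,0],[255,0,0,0,0],[255,0,-10,0,0],[255,0,-20,0,0],[255,0,-20,0,0],[255,0,-20,0,0],[255,0,-20,0,0],[255,0,-15,0,0]]

```text
time: 16.83
tool_pos: [514.6, 24.0, 309.0]
ee_rot: [-0.665, 0.239, -0.24, 0.666]
contact_force: [1.2, -0.5, -0.5]
opening: 16.6
```

Call:
play_rows:
  increments:
    - [[255,0,-7,0,0],[255,0,0,0,0],[255,0,0,0,0]]

```text
time: 17.08
tool_pos: [513.8, 24.0, 313.7]
ee_rot: [0.665, -0.24, 0.239, -0.665]
contact_force: [-0.7, -0.1, -1.2]
opening: 16.6
```

```bash
python3 - <<'E'
from h import *
s,M=st();asc()
p=capture('side');cv2.imwrite('pics/g7.png',cv2.resize(p['color'][145:205,225:275,::-1],None,fx=8,fy=8,interpolation=cv2.INTER_CUBIC))
E
```

```text
t 17.08 tcp [513.8  24.  313.7] F [-0.7 -0.1 -1.2] op 16.6
[[0.77, -0.001, 0.638], [-0.638, -0.0, 0.77], [-0.001, -1.0, -0.0]]
axis z20,45,70,97,122 [[250, 191], [250, 188], [250, 184], [250, 180], [250, 176]]
top of cup wall ring z48 bbox [238. 177. 262. 198.]
160 ##..........######..........#####+##############
161 ##....#......####.++++.+...+######+#############
162 ##....##......#........+......+###.+############
163 ##...####.......................###+############
164 ##....####.......#..++...........###############
165 ##....##.......###........+###....##############
166 ##....##.......####++++....####....+############
167 ##....#.........####.......#####....############
168 ##...............##+++...+#######...+###########
169 ##.................++.#..+########...###########
170 #..................##+++++++######..++##########
171 ....................++++++++++###...++##########
172 .....................++++++++++##.....##########
173 ......................+++++++++++.#...##########
174 .......................++++++++..##++.##########
175 ........................+++++++++##...#
[... 899 characters left out ...]
....#######
193 #.............######+...######............######
194 ##............#######...######.............#####
195 ###............#####....######..........+...####
196 ####.............#.#....##..............+....###
197 #####........................................###
198 ######......................................####
199 #######...................................######
200 #######..................................#######
201 ######..................................########
202 ########.#............................##########
203 ###########..........................###########
204 ############........................############
205 #########.##......................##############
```

View pics/g7.png

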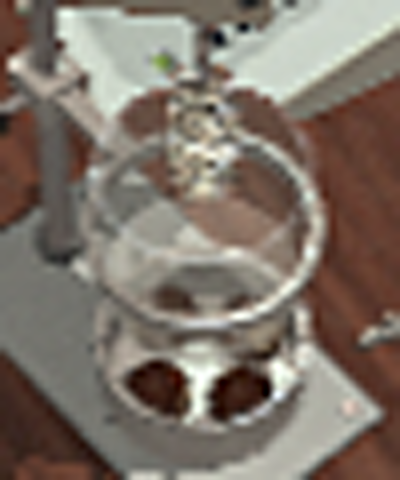

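Call:
play_rows:
  increments:
    - [[255,0,15,0,0],[255,0,20,0,0],[255,0,20,0,0],[255,0,20,0,0],[255,0,15,0,0],[255,0,10,0,0],[255,0,8,0,0],[255,0,4,0,0]]

```text
time: 17.85
tool_pos: [513.2, 24.0, 200.4]
ee_rot: [0.666, -0.241, 0.239, -0.665]
contact_force: [0.7, -0.5, -0.7]
opening: 16.9
```

Call:
play_rows:
  increments:
    - [[255,0,2,0,0],[255,0,0,0,0],[255,0,0,0,0],[255,0,-15,0,0],[255,0,-20,0,0],[255,0,-20,0,0],[255,0,-25,0,0],[255,0,-30,0,0]]

```text
time: 18.52
tool_pos: [513.5, 23.9, 311.2]
ee_rot: [0.665, -0.24, 0.239, -0.665]
contact_force: [0.8, 0.5, -1.7]
opening: 16.8
```

Call:
play_rows:
  increments:
    - [[255,0,-30,0,0],[255,0,-30,0,0],[255,0,-15,0,0],[255,0,0,0,0]]

```text
time: 18.85
tool_pos: [516.1, 23.8, 390.0]
ee_rot: [-0.664, 0.236, -0.243, 0.667]
contact_force: [0.9, -0.2, -0.8]
opening: 16.8
```

```bash
python3 - <<'E'
from h import *
s,M=st();tool(M,np.array([515.2,-278.2,s['tool_pos'][2]])-s['tool_pos'])
E
```

```text
t 18.85 tcp [516.1  23.8 390. ] F [ 0.9 -0.2 -0.8] op 16.8
[[0.77, 0.01, 0.638], [-0.638, 0.001, 0.77], [0.007, -1.0, 0.007]]
tool move [ 191.9   -0.3 -233.2]
```

Call:
play_rows:
  increments:
    - [[255,12,0,-15,0],[255,22,0,-27,0],[255,25,0,-30,0],[255,25,0,-30,0],[255,25,0,-30,0],[255,25,0,-30,0],[255,25,0,-30,0],[255,20,0,-25,0]]

```text
time: 19.52
tool_pos: [512.4, -260.4, 384.0]
ee_rot: [0.665, -0.241, 0.24, -0.665]
contact_force: [0.7, -0.4, -0.9]
opening: 16.6
```

Call:
play_rows:
  increments:
    - [[255,10,0,-12,0],[255,3,0,-4,0],[255,0,0,0,0],[255,0,0,0,0],[255,0,0,0,0]]

```text
time: 19.93
tool_pos: [514.2, -275.5, 385.0]
ee_rot: [-0.665, 0.239, -0.238, 0.666]
contact_force: [-0.2, 0.9, -0.2]
opening: 17.1
```

```bash
python3 - <<'E'
from h import *
s,M=st();tool(M,np.array([515.2,-278.2,s['tool_pos'][2]])-s['tool_pos'])
x,y,z=s['tool_pos']
for n in('top','side'):
    p=shot(n,n+'9');print(n,'pred tip,mid',proj(p,[(x,y,z-151),(x,y,z-114),(x,y,z-77)]).round(1).tolist())
    for m in nets.masks_of(p,'brush')[:1]:
        ys,xs=np.nonzero(m['region']);print(round(m['confidence'],2),m['extent'],xs.mean().round(1),ys.mean().round(1))
E
```

```text
t 19.93 tcp [ 514.2 -275.5  385. ] F [-0.2  0.9 -0.2] op 17.1
[[0.773, 0.0, 0.635], [-0.635, 0.002, 0.773], [-0.001, -1.0, 0.001]]
tool move [ 2.5 -0.  -1.5]
top pred tip,mid [[370.4, 174.2], [375.2, 171.0], [380.4, 167.5]]
0.57 [367.2, 150.5, 412.0, 176.5] 382.5 166.5
side pred tip,mid [[308.2, 233.8], [309.8, 227.9], [311.5, 221.7]]
0.68 [303.8, 226.4, 315.5, 234.3] 309.4 229.5
```

Call:
play_rows:
  increments:
    - [[255,2.5,15,-1.5,0],[255,0,25,0,0],[255,0,25,0,0],[255,0,15,0,0],[255,0,0,0,0],[255,0,0,0,0]]

```text
time: 20.63
tool_pos: [514.6, -280.0, 305.1]
ee_rot: [-0.665, 0.24, -0.239, 0.665]
contact_force: [0.5, 0.3, 0.5]
opening: 16.8
```

Call:
play_rows:
  increments:
    - [[255,0,10,0,0],[255,0,10,0,0],[255,0,10,0,0],[255,0,10,0,0],[255,0,10,0,0],[255,0,10,0,0],[255,0,0,0,0]]

```text
time: 21.22
tool_pos: [513.2, -279.8, 242.5]
ee_rot: [-0.665, 0.241, -0.238, 0.666]
contact_force: [-0.2, 0.5, -1.5]
opening: 16.7
```

Call:
play_rows:
  increments:
    - [[255,0,12,0,0],[255,0,12,0,0],[255,0,12,0,0],[255,0,12,0,0],[255,0,10,0,0],[255,0,5,0,0],[255,0,0,0,0]]

```text
time: 21.8
tool_pos: [513.9, -280.3, 181.1]
ee_rot: [-0.665, 0.24, -0.239, 0.665]
contact_force: [1.5, -0.1, -0.8]
opening: 16.8
```

```bash
python3 - <<'E'
from h import *
s,M=st()
for n in('top','side'):
    p=shot(n,n+'10')
im=[cv2.resize(cv2.imread(f'pics/{n}10.png')[v:v+70,u:u+70],(400,400),interpolation=cv2.INTER_CUBIC) for n,u,v in(('top',330,150),('side',270,220))]
cv2.imwrite('pics/g8.png',np.hstack(im))
E
```

```text
t 21.8 tcp [ 513.9 -280.3  181.1] F [ 1.5 -0.1 -0.8] op 16.8
[[0.77, -0.002, 0.638], [-0.638, 0.001, 0.77], [-0.002, -1.0, -0.001]]
```

Call:
play_rows:
  increments:
    - [[255,0,8,0,0],[255,0,8,0,0],[255,0,5,0,0],[255,0,2,0,0],[255,0,0,0,0],[255,0,0,0,0]]

```text
time: 22.4
tool_pos: [514.5, -280.7, 159.1]
ee_rot: [0.665, -0.24, 0.24, -0.665]
contact_force: [0.4, 0.8, -0.6]
opening: 16.7
```

```bash
python3 - <<'E'
from h import *
s,M=st()
for n in('top','side'):
    p=shot(n,n+'11')
im=[cv2.resize(cv2.imread(f'pics/{n}11.png')[v:v+70,u:u+70],(400,400),interpolation=cv2.INTER_CUBIC) for n,u,v in(('top',330,150),('side',270,220))]
cv2.imwrite('pics/g8.png',np.hstack(im))
for n,(u,v) in(('top',(355,185)),('side',(303,257))):
    c=cv2.imread(f'pics/{n}11.png').astype(int)[v-3:v+4,u-3:u+4].mean(2).round().astype(int);print(n);print(c)
E
```

```text
t 22.4 tcp [ 514.5 -280.7  159.1] F [ 0.4  0.8 -0.6] op 16.7
[[0.77, -0.0, 0.638], [-0.638, 0.0, 0.77], [-0.0, -1.0, -0.0]]
top
[[138 135 119 148 157 181 133]
 [143 151 161 163 161 134  99]
 [124 109 159 149 119 102  91]
 [122 146 160 130 119 129 110]
 [137 166 167 143 143 158 130]
 [134 145 168 156 134 140 130]
 [146 153 171 140 122 150 151]]
side
[[ 65  71  71  70  73  72  73]
 [ 71  69  72  74  72  74  71]
 [ 93  73  72  75  71  73  69]
 [ 71  67  62  60  71  70  72]
 [ 72  57 115  89  66  71  73]
 [ 82  70 161 124  68  71  74]
 [ 73  71  60  47  61  65  72]]
```

Call:
play_rows:
  increments:
    - [[255,0,3,0,0],[255,0,0,0,0],[150,0,0,0,0],[150,0,0,0,0],[150,0,0,0,0],[150,0,0,0,0],[150,0,0,0,0]]

```text
time: 23.08
tool_pos: [514.6, -280.7, 156.4]
ee_rot: [0.665, -0.239, 0.24, -0.665]
contact_force: [0.5, -0.1, -0.5]
opening: 37.8
```

Call:
play_rows:
  increments:
    - [[150,0,-5,0,0],[150,0,-10,0,0],[150,0,-15,0,0],[150,0,-20,0,0],[150,0,-25,0,0],[150,0,-25,0,0],[150,0,-25,0,0],[150,0,-25,0,0]]

```text
time: 23.75
tool_pos: [514.3, -280.7, 308.7]
ee_rot: [0.665, -0.239, 0.24, -0.665]
contact_force: [0.6, -0.0, -0.2]
opening: 38.2
```

Call:
play_rows:
  increments:
    - [[0,0,0,0,0],[0,-30,0,25,0],[0,-30,0,25,0],[0,-30,0,25,0],[0,-30,0,25,0],[0,0,0,0,0]]

```text
time: 24.25
tool_pos: [485.2, -117.4, 306.4]
ee_rot: [-0.665, 0.236, -0.234, 0.669]
contact_force: [-0.0, 0.1, -0.2]
opening: 73.8
```

```bash
python3 - <<'E'
from h import *
s,M=st()
P={n:shot(n,n+'12') for n in('top','side')}
for n,p in P.items():
    for t in('brush','cup','seed_1'):
        for m in nets.masks_of(p,t)[:4]:print(n,t,round(m['confidence'],2),m['extent'])
f=lambda n,u,v:cv2.resize(cv2.imread(f'pics/{n}12.png')[v:v+60,u:u+80],(400,300),interpolation=cv2.INTER_CUBIC)
cv2.imwrite('pics/fin.png',np.vstack([np.hstack([f('top',190,158),f('top',330,158)]),np.hstack([f('side',210,145),f('side',270,240)])]))
E
```

```text
t 24.25 tcp [ 485.2 -117.4  306.4] F [-0.   0.1 -0.2] op 73.8
[[0.779, -0.001, 0.627], [-0.627, 0.007, 0.779], [-0.005, -1.0, 0.005]]
top brush 0.72 [136.3, 198.8, 158.2, 218.1]
top brush 0.47 [362.7, 172.2, 386.5, 181.8]
top cup 0.51 [229.8, 184.8, 250.1, 201.6]
top seed_1 0.37 [125.8, 176.9, 146.8, 197.6]
side brush 0.67 [298.2, 246.0, 318.0, 262.6]
side cup 0.7 [239.3, 183.6, 261.3, 204.9]
side cup 0.56 [298.4, 240.4, 318.2, 262.9]
side seed_1 0.62 [236.9, 189.2, 249.9, 198.8]
```

View pics/fin.png

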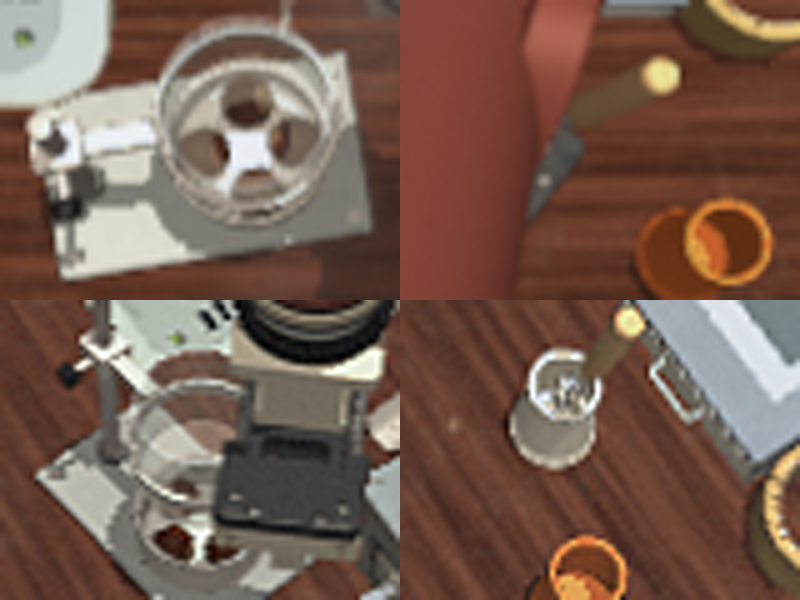

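Call:
play_rows:
  increments:
    - [[0,0,0,0,0],[0,0,0,0,0],[0,0,0,0,0],[0,0,0,0,0],[0,0,0,0,0],[0,0,0,0,0],[0,0,0,0,0],[0,0,0,0,0]]

```text
time: 25.32
tool_pos: [485.8, -127.1, 306.3]
ee_rot: [0.665, -0.24, 0.24, -0.665]
contact_force: [-0.7, 0.2, -0.5]
opening: 93.0
```

```bash
python3 - <<'E'
from h import *
p=capture('top');q=capture('side')
a=cv2.imread('pics/side12.png').astype(int);d=np.abs(q['color'][:,:,::-1].astype(int)-a)[235:290,290:330].max();print('pot area change',d)
X=tri([(p,(381.6,172.6)),(q,(315.2,243.8))]);print('butt',X.round(0),'lean from pot axis',np.hypot(X[0]-515.2,X[1]+278.2).round(0))
c=fit([(p,[157/5+189.6,19/5+157.6,342/5+189.6,206/5+157.6])],140,47,[513,24]);print(c[0])
st();print(job.job_done())
E
```

```text
pot area change 12
butt [ 520. -305.  218.] lean from pot axis 27.0
[516.34182403  23.63394799]
t 25.42 tcp [ 485.8 -127.1  306.3] F [0.4 0.9 0. ] op 93.2
[[0.77, -0.0, 0.638], [-0.638, -0.0, 0.77], [-0.0, -1.0, -0.0]]
the job is handed in; nothing more can be done
None
```

All four seeds are in the cup, the brush is back in its white pot head down, and I handed the job in at about 25 s of the 72 s allowed. The hand-in gives no verdict.

- **Loosening the seeds:** I gripped the brush by the handle, stood it upright and pushed off-axis on single seeds three times. One seed had dropped after the first push, two after the second and all four after the third. Wrist force readings, taken at the end of each move, stayed within about 3 N throughout, against the 40 N crush limit.
- **Passing through the outlet:** I ran the tip through twice, to about z 50 mm, with a lift to about z 163 mm in between. These heights come from the arm's pose. The side camera agreed with them to a few millimetres when the tip was above the hopper or near its rim, but could not see the tip inside the outlet.
- **Last checks:**
  - Both cameras showed the four seeds lying flat in the cup under the outlet. I judged the cup's position by eye in the final picture, not by measurement.
  - The pot area was unchanged between the last two side pictures, so the brush looked at rest.
  - The handle end measured 27 mm off the pot's axis at z 218 mm, a lean well under 0.5 rad. In the picture the lean looked nearer 20 degrees, also inside the limit.
  - The tip inside the pot could not be measured directly.
  - The gripper was open and about 150 mm away from the pot.
- **Disagreements:**
  - In the last pictures the networks gave some wrong labels, such as the sample jar as "brush". I went by the pictures there.
  - I did not re-measure the jar, dish and weight at the end. No move went near them except high overhead.

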